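# Open the ratchet clamp on the mended clothes airer

## Task

The glue on the mended clothes-airer frame has set and the clamp's screw is already slack. With your fingertips press the ratchet release paddle on the clamp's sliding jaw right down and, keeping it down, push the jaw back along its bar, away from the frame, until it is fully home against the stop at the bar's end, then let go. Nothing is to be picked up: leave the frame lying in the clamp and the bottle, jar and tape measure standing where they are.

Things in the scene. Friction and masses are not known exactly. Their poses are not given: they have to be found in the camera images.
- clamp: Grey panel clamp bolted to a fixed plywood board (290 x 530 x 12 mm; y -410 to +120). Origin on the table, below the bar's centre line and the middle of the release paddle's path. +y: along the bar, the way the jaw opens; z up. Steel bar 26 mm wide, top at 56 mm, ratchet teeth (12 mm pitch) on its underside. Head and screw at y -433 to -334, up to 111 mm high
- tail_stop (a point): Middle of the face of the end stop, a grey foot 50 mm wide at the bar's tail (top 59 mm above the table); this point is 45 mm above the table. The jaw's rear end meets it when fully home. Axes as the clamp's
- jaw (a joint): Sliding jaw, m along the bar's +y: 0 nearest the frame, 0.130 fully home against the tail stop; starts at 0.003 to 0.020. Slides with about 2 N of friction while the release is down; with the release up the ratchet lets it click towards the frame only and blocks it within 15 mm the other way
- jaw_face (a point): Middle of the jaw's cork face, towards the frame, on the bar's centre line, 78 mm above the table. The jaw is a grey saddle over the bar, 46 mm wide, reaching 88 mm from the face in +y, top at 64 mm; over its first 21 mm stands the jaw block, 42 mm wide, up to 106 mm above the table, with a small rib behind it to 40 mm from the face. Axes as the clamp's
- release (a joint): Ratchet release, m: 0 up, 0.008 pressed right down to its hard stop. Goes straight down against a spring (4 N at first, about 7 N at the bottom). The pawl clears the teeth from 0.005 on and springs up again when let go; untouched it may stand up to 0.004 down, its pawl resting on a tooth
- release_pad (a point): Middle of the top of the release paddle: dark steel plate 36 mm wide, 46 mm long along the bar, on the rear half of the jaw, 66 mm behind its face; top 78 mm above the table when up, 70 when pressed. Moves with the jaw. On its rear (+y) edge, 23 mm from this point, an upturned tail 4 mm thick rises 10 mm; a fingertip resting on the paddle can push against it. Axes as the clamp's
- frame: Loose ladder frame of a wooden clothes airer, 250 x 200 x 22 mm, two square stiles and four round rungs, lying on the bar and bearers between the clamp's head and the sliding jaw. Origin at the centre of its underside, 56 mm above the table. Must stay where it lies
- glue_bottle: White bottle of wood glue, 48 mm diameter, 100 mm tall, standing on the board beside the jaw's path, its axis about 114 mm from the bar on one side; origin at the centre of its foot. Leave alone
- screw_jar: Glass jar with a steel lid, 54 mm diameter, 65 mm tall, standing on the board beside the jaw's path, on the side opposite to the bottle; origin at the centre of its foot. Leave alone
- tape_measure: Grey tape measure, 68 x 36 x 66 mm, on the table just beyond the board's tail end, 170 to 215 mm from the clamp's origin; origin at the centre of its underside. Leave alone

How it is judged:
By the outcome, as a careful person would: the job done as asked, in the order asked, and still so for the second after the job is handed in, with the robot touching nothing.
It also fails if it takes over 32 s, if anything falls off the work surface, if the arm or the gripper's body presses on something with over 40 N, if the wrist force passes 120 N, or if a joint passes its speed limit or range.

## Robot

A 6-joint arm with a two-finger parallel gripper is mounted at the origin on the work surface. World frame = base frame: x ahead of the robot, y to its left, z up, the work surface at z = 0. Lengths are in m, angles in rad, forces in N, time in s.
With the tool pointing down it reaches from about 0.15 to 0.775 m from the base axis. Payload 6.1 kg.
Tool frame: the origin (TCP) lies at the very end of the fingers, on their centre line; the grasp point (between the pads) lies 19 mm behind it; z points along the fingers, y is the line along which they close (so a half turn about z gives the same grasp; the last joint's range is limited). The gripper opens to 85 mm and grips with 20 to 120 N. Pads are 22 mm wide; open, the fingers measure 114 mm over their backs; the gripper's body (76 mm by 85 mm) begins 54 mm behind the grasp point. The pads swing forward as they close: fully open they stand 13 mm farther back than shut.
Start: joints at [-1.308, 0.126, -0.04, 1.405, 0, 1.571], TCP at [0.136, -0.507, 0.231] pointing down, gripper open.
Joint ranges: [-2.72, 2.72], [-0.95, 1.95], [-1.27, 1.35], [-1.78, 2.02], [-1.46, 1.47], [-3.14, 3.14]. Speed limits (rad/s): [2.39, 2.39, 3.01, 3.14, 3.14, 3.14].

## Interface

Orientations are given as a rotation vector (axis times angle).
In Python, from cell import manip gives the robot as it stands.
- The arm moves only by the tool jog_arm, never from a script. Its argument "steps" is a list of rows, each a list of 3 entries, a list of its own where there are three numbers: the opening, from 0 (shut) to 1 (fully open), then the shift along the world's x, y, z in units of 20 cm (1.0 is 20 cm), then the turn, a rotation vector about the world's x, y, z in units of pi/4 rad (1.0 is pi/4 rad). In form: [[grip, [x, y, z], [ax, ay, az]], ...]. A call has 1 to 12 rows; each row shifts and turns the commanded pose from where the row before left it; what a row does not reach is not made up. A row lasts 1/12 s, in which the tool goes at most 41.7 mm and 7.16 degrees, less where a joint would pass 70% of its speed; a pose out of reach is approached as far as the arm can. A call with a number of a shift or a turn outside -1 to 1 is refused whole. A call with a gripper value outside its range is refused whole. The fingers move at their own pace and stop on an object; "newtons" is the grip in N (left out, the last holds). Time passes only in rows, so rows that do not move let the fingers close. It gives the time, the measured TCP pose, the force, the opening and the grip force at its end, in the units of the state.
- manip.sense(): the state, without advancing time (a new reading comes with each control period).
- manip.snapshot(name): name is "scene" or "side" or "wrist"; returns the picture (400x640x3 uint8, blue, green, red); there is no depth.
- manip.get_calibration(name): a dict with "fx", "fy", "cx", "cy" (pixels), "R" (3x3) and "t" (3): a world point X has camera coordinates R X + t. Camera axes: x right, y down, z forward; pixel columns grow to the right and rows downward; lengths in m; the calibration is good to about 2 mm. A picture is of the moment at which its call begins: read the wrist's pose just before it. get_calibration takes no time and is no camera call; for the wrist camera it gives the pose at the moment of the call.
- manip.job_done(): hands the job in; it is judged then, once.
Trained networks look in the newest picture that a camera, given by its name, has taken for a name from the list of things; names that differ only in an ending like _2 or _b are one class to them, and where a whole thing is asked for, a point or a joint stands for the part that bears it (a point fixed in the world has none). Each returns a list of dicts, best first, with "score" (0 to 1); they miss things now and then, are a little off and sometimes report something else, mostly with a low value. They report only what shows in the picture. A call takes as long as a camera call.
- manip.search_frame(thing, camera): "pixel" ([column, row] in pixels, amid what is visible of it).
- manip.trace(thing, camera): "region" (400x640 bool, what is visible of it) and "pixel" ([column, row] in pixels, amid what is visible of it).
- manip.mark_of(thing, camera): "pixel" ([column, row] in pixels: a listed point, or the origin of a listed thing).
The state is a dict: "time": time; "qpos": joint angles; "qd": joint speeds; "joint_torque": joint torques, N m; "tcp_pos": TCP position; "orientation": TCP orientation; "contact_force": force on the tool from outside, world axes, zero at the start; "torque": the same for the moment, N m; "width": opening from 0.0 (shut) to 1.0 (fully open); "grip_force": force on a finger pad.
Only numpy, scipy, OpenCV 4.12 (cv2) and the standard library are available. Lean on these libraries where they do the work, as an engineer would, in place of code of your own. Each camera call takes 0.05 s, during which the arm holds its last target. There are 200 camera calls.

## Working session

There is one attempt and no reset: what is moved stays moved. The work goes in short steps, Python scripts to look and compute and a tool call to move; the robot and the scene stay as the last step left them, time stands still between calls to the robot, and variables do not carry over. Pictures are saved under pics/ and viewed, at most 10 in all, crops included, and the job is handed in when it is done.

Besides the shell and the picture viewer there is one more tool, called after "Call:" in YAML: its name, and indented under it one key for each argument. jog_arm: Moves the arm, as the interface text tells. Shifts and turns lie within -1 to 1; 1 stands for 20 cm of shift or pi/4 rad of turn. Its arguments: {"type":"object","properties":{"steps":{"type":"array"},"newtons":{"type":"number"}},"required":["steps"]}

```bash
mkdir -p pics; cat > h.py <<'E'
from cell import manip
import numpy as np, cv2
def tri(obs):
    # obs: list of (calib, pixel)
    A=[];b=[]
    for c,p in obs:
        R=np.array(c["R"]);t=np.array(c["t"])
        for k,(f,cc) in enumerate(((c["fx"],c["cx"]),(c["fy"],c["cy"]))):
            u=(p[k]-cc)/f
            A.append(R[k]-u*R[2]); b.append(u*t[2]-t[k])
    x,r,_,_=np.linalg.lstsq(np.array(A),np.array(b),rcond=None)
    return x,np.sqrt(r)
def onz(c,p,z):
    R=np.array(c["R"]);t=np.array(c["t"])
    d=R.T@np.array([(p[0]-c["cx"])/c["fx"],(p[1]-c["cy"])/c["fy"],1]);o=-R.T@t
    return o+d*(z-o[2])/d[2]
E
python3 - <<'E'
from h import *
s=manip.sense();print(s["time"],s["tcp_pos"],s["orientation"],s["contact_force"])
C={}
ims=[]
for n in("scene","side"):
    im=manip.snapshot(n);C[n]=manip.get_calibration(n);cv2.imwrite(f"pics/{n}0.png",im)
for th in("release_pad","jaw_face","tail_stop","clamp"):
    o=[]
    for n in C:
        r=manip.mark_of(th,n)
        if r: print(th,n,r[0]["pixel"],round(r[0]["score"],2)); o.append((C[n],r[0]["pixel"]))
    if len(o)==2: print(tri(o))
print(manip.sense()["time"])
E
```

```text
0.0 [ 0.13628653 -0.50654718  0.23050871] [-3.11286121e+00 -4.11437882e-01  3.29979865e-04] [-0.55314634  0.5983847  -1.06845322]
release_pad scene [281.5, 167.9] 0.69
release_pad side [370.2, 188.3] 0.74
(array([ 0.52388138, -0.03080985,  0.06723728]), array([0.01012071]))
jaw_face scene [265.5, 156.3] 0.78
jaw_face side [381.2, 173.4] 0.74
(array([ 0.51543982, -0.08190044,  0.08095175]), array([0.00829892]))
tail_stop scene [329.1, 204.4] 0.64
tail_stop side [340.7, 225.3] 0.93
(array([0.54861139, 0.10767849, 0.03488763]), array([0.00381364]))
clamp scene [307.0, 198.3] 0.73
clamp side [354.8, 221.5] 0.73
(array([0.5336098 , 0.04200634, 0.00643645]), array([0.00565561]))
0.5
```

View pics/scene0.png

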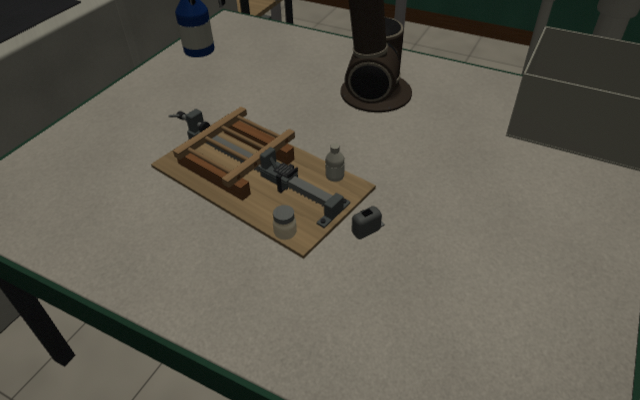

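View pics/side0.png

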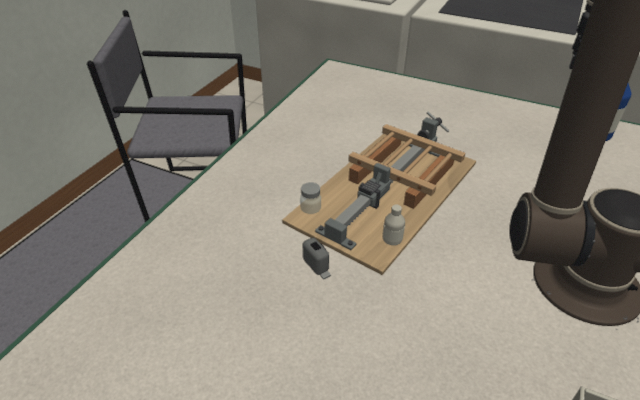

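The scene picture shows the bar running from the head near (195,125) to the stop at (333,205). The jaw and dark paddle are at about (282,170), the bottle at (335,165) on the robot's side, and the jar at (284,220) on the far side. The side view agrees, with the paddle at (370,188) and the stop at (340,228). The bar's +y is about 10° off world +y, towards +x.

Call:
jog_arm:
  steps:
    - [0,[0.14,0.145,0],[0,0,-0.046]]
    - [0,[0.14,0.145,0],[0,0,-0.046]]
    - [0,[0.14,0.145,0],[0,0,-0.046]]
    - [0,[0.14,0.145,0],[0,0,-0.046]]
    - [0,[0.14,0.145,0],[0,0,-0.046]]
    - [0,[0.14,0.145,0],[0,0,-0.046]]
    - [0,[0.14,0.145,0],[0,0,-0.046]]
    - [0,[0.14,0.145,0],[0,0,-0.046]]
    - [0,[0.14,0.145,0],[0,0,-0.046]]
    - [0,[0.14,0.145,0],[0,0,-0.046]]
    - [0,[0.14,0.145,0],[0,0,-0.046]]
    - [0,[0.14,0.145,0],[0,0,-0.046]]
  newtons: 30

```text
time: 1.5
tcp_pos: [0.4735, -0.1572, 0.2316]
orientation: [3.13, -0.27, 0.001]
contact_force: [-0.1, -0.8, 0.7]
width: 0.002
grip_force: 0.0
```

Call:
jog_arm:
  steps:
    - [0,[0.1,0.1,0],[0,0,0]]
    - [0,[0.1,0.1,0],[0,0,0]]
    - [0,[0,0,0],[0,0,0]]
    - [0,[0,0,0],[0,0,0]]

```text
time: 1.83
tcp_pos: [0.513, -0.1179, 0.2309]
orientation: [3.13, -0.264, -0.001]
contact_force: [-0.4, -0.5, -0.6]
width: 0.003
grip_force: 0.0
```

```bash
cat > w.py <<'E'
from h import *
import sys,json
s=manip.sense();print(s["time"],s["tcp_pos"],s["orientation"],s["contact_force"],s["width"])
im=manip.snapshot("wrist");c=manip.get_calibration("wrist");cv2.imwrite(f"pics/w{sys.argv[1]}.png",im)
out={"c":{k:np.array(v).tolist() for k,v in c.items()}}
for th,z in(("release_pad",.078),("jaw_face",.078),("tail_stop",.045)):
    r=manip.mark_of(th,"wrist")
    if r: out[th]=list(map(float,r[0]["pixel"])); print(th,r[0]["pixel"],round(r[0]["score"],2),onz(c,r[0]["pixel"],z).round(4))
json.dump(out,open(f"w{sys.argv[1]}.json","w"))
E
python3 w.py 1
```

```text
1.8333 [ 0.51299262 -0.11789753  0.23085119] [ 3.13047625e+00 -2.63587622e-01 -1.30437433e-03] [-0.42699465 -0.50604492 -0.64285937] 0.0026448528335513044
release_pad [226.3, 189.6] 0.64 [ 0.5271 -0.0219  0.078 ]
jaw_face [292.3, 189.6] 0.6 [ 0.5154 -0.0904  0.078 ]
tail_stop [119.0, 181.1] 0.74 [0.5521 0.1106 0.045 ]
```

View pics/w1.png

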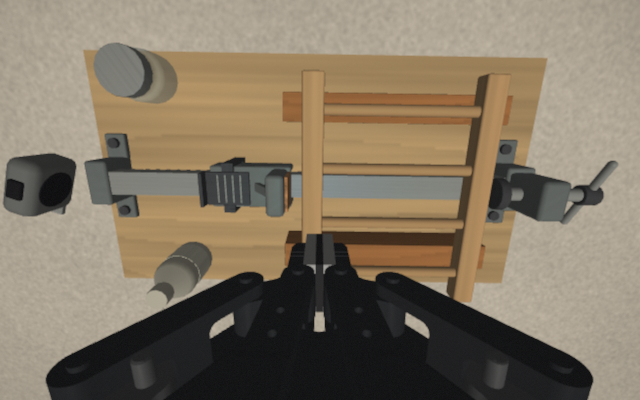

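The wrist picture shows the paddle centre at about (228,189), its upturned tail at (203,189), the jaw face at (292,190) and the stop at (110,182). The bar lies along the image rows, so the fingers are lined up with it. I'll take a second, closer view.

Call:
jog_arm:
  steps:
    - [0,[-0.01,0.11,-0.06],[0,0,0]]
    - [0,[-0.01,0.11,-0.06],[0,0,0]]
    - [0,[-0.01,0.11,-0.06],[0,0,0]]
    - [0,[-0.01,0.11,-0.06],[0,0,0]]
    - [0,[0,0,0],[0,0,0]]
    - [0,[0,0,0],[0,0,0]]

```text
time: 2.53
tcp_pos: [0.4995, -0.0599, 0.1834]
orientation: [-3.113, 0.204, -0.001]
contact_force: [-0.2, -0.9, 0.3]
width: -0.0
grip_force: 0.0
```

```bash
python3 w.py 2; python3 - <<'E'
from h import *
import json
a,b=(json.load(open(f"w{i}.json")) for i in(1,2))
for k in("release_pad","jaw_face","tail_stop"):
    if k in a and k in b: print(k,tri([(a["c"],a[k]),(b["c"],b[k])]))
E
```

```text
2.5333 [ 0.49947347 -0.05988441  0.18340215] [-3.11315066e+00  2.04224332e-01 -1.17316561e-03] [-0.2230867  -0.91591921  0.25524485] -7.59591420874393e-05
release_pad [273.7, 174.6] 0.59 [ 0.5283 -0.0212  0.078 ]
jaw_face [350.4, 174.0] 0.57 [ 0.5203 -0.0879  0.078 ]
tail_stop [141.1, 158.8] 0.75 [0.5554 0.1135 0.045 ]
release_pad (array([ 0.5271066 , -0.02058346,  0.07455851]), array([0.00087565]))
jaw_face (array([ 0.51594197, -0.0888813 ,  0.06856785]), array([0.00362776]))
tail_stop (array([0.55308222, 0.12000139, 0.03352004]), array([0.00326947]))
```

View pics/w2.png

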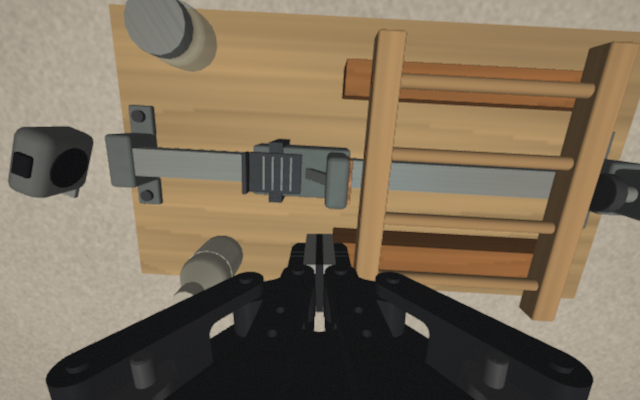

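The paddle centre in the second view is (274,174), with its tail at (246,174), and the network agrees. That puts the pad at about (0.5275, -0.021), with the bar heading about 80°. I'll approach to 2 cm above it.

Call:
jog_arm:
  steps:
    - [0,[0.035,0.049,-0.1],[0,0,-0.014]]
    - [0,[0.035,0.049,-0.1],[0,0,-0.014]]
    - [0,[0.035,0.049,-0.1],[0,0,-0.014]]
    - [0,[0.035,0.049,-0.1],[0,0,-0.014]]
    - [0,[0,0,0],[0,0,0]]
    - [0,[0,0,0],[0,0,0]]
    - [0,[0,0,0],[0,0,0]]

```text
time: 3.32
tcp_pos: [0.5245, -0.053, 0.1046]
orientation: [-3.088, 0.195, -0.006]
contact_force: [-0.5, 0.7, 0.2]
width: -0.002
grip_force: 0.0
```

```bash
python3 w.py 3
```

```text
3.3167 [ 0.5244682  -0.05300184  0.1045696 ] [-3.08788251  0.19544181 -0.00585831] [-0.46932849  0.7232792   0.18664987] -0.0020316637946974658
release_pad [270.6, 231.2] 0.62 [ 0.5293 -0.0211  0.078 ]
jaw_face [375.9, 239.1] 0.64 [ 0.5169 -0.0866  0.078 ]
tail_stop [97.9, 203.4] 0.68 [0.5538 0.1163 0.045 ]
```

View pics/w3.png

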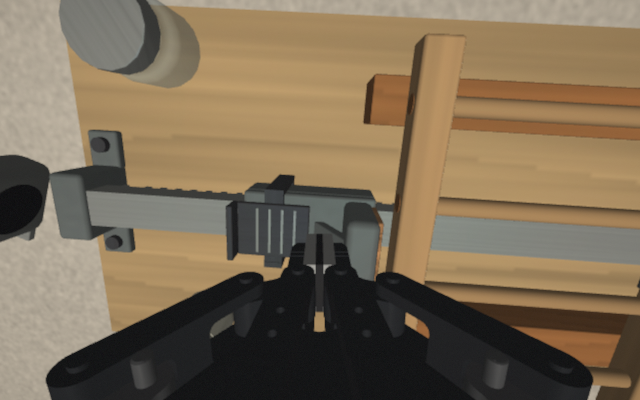

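The paddle is at (270,232), its tail at (232,230) and the jaw block at (362,240). The tool stopped about 3 cm short in y and has tilted a little, so I'll check the joints.

```bash
python3 - <<'E'
from h import *
from scipy.spatial.transform import Rotation as R
s=manip.sense()
for k in("qpos","qd","joint_torque","contact_force","torque"):print(k,np.round(s[k],3))
print(R.from_rotvec(s["orientation"]).as_matrix().round(3))
E
```

```text
qpos [-0.127  0.159 -0.281  1.129  0.048  3.141]
qd [ 0.     0.001 -0.008 -0.003  0.002 -0.   ]
joint_torque [-3.2000e-02 -4.4301e+01  3.4061e+01  1.0000e-03  1.5100e-01 -0.0000e+00]
contact_force [0.076 0.451 0.593]
torque [-0.083  0.014 -0.022]
[[ 0.992 -0.126  0.008]
 [-0.126 -0.991  0.047]
 [ 0.002 -0.048 -0.999]]
```

Call:
jog_arm:
  steps:
    - [0,[0,0,0.05],[0,0,0]]
    - [0,[0,0,0],[0,0,0]]
    - [0,[0,0,0],[0,0,0]]

```text
time: 3.77
tcp_pos: [0.5247, -0.0527, 0.1147]
orientation: [-3.088, 0.194, -0.008]
contact_force: [-0.8, -0.9, 0.0]
width: 0.0
grip_force: 0.0
```

```bash
python3 - <<'E'
from h import *
s=manip.sense()
for k in("tcp_pos","qpos","qd","joint_torque","contact_force","orientation"):print(k,np.round(s[k],3))
E
```

```text
tcp_pos [ 0.525 -0.053  0.115]
qpos [-0.127  0.154 -0.264  1.15   0.048  3.141]
qd [-0.     0.007 -0.018 -0.009 -0.002  0.001]
joint_torque [-1.2000e-02 -4.4717e+01  3.4573e+01  1.3500e-01  1.5500e-01 -0.0000e+00]
contact_force [-0.836 -0.916  0.003]
orientation [-3.088  0.194 -0.008]
```

Joint 6 is at its limit. I'll turn the tool about +87°, so the fingers lie across the bar, and take out the tilt as well.

```bash
cat > turn.py <<'E'
from h import *
from scipy.spatial.transform import Rotation as R
s=manip.sense();a=np.radians(-10)
y=np.array([np.cos(a),np.sin(a),0]);z=np.array([0,0,-1.]);x=np.cross(y,z)
d=(R.from_matrix(np.c_[x,y,z])*R.from_rotvec(s["orientation"]).inv()).as_rotvec()/(np.pi/4)
print(s["time"],s["tcp_pos"],s["contact_force"],s["qpos"].round(3) if hasattr(s["qpos"],"round") else s["qpos"],"turn units",d)
E
python3 turn.py
```

```text
3.7667 [ 0.52474034 -0.05267681  0.11469061] [-0.83552553 -0.91636678  0.00339335] [-0.127  0.154 -0.264  1.15   0.048  3.141] turn units [-0.05584609 -0.03758783  1.93754401]
```

Call:
jog_arm:
  steps:
    - [0,[0,0,0.1],[-0.004,-0.0027,0.138]]
    - [0,[0,0,0.05],[-0.004,-0.0027,0.138]]
    - [0,[0,0.02,0],[-0.004,-0.0027,0.138]]
    - [0,[0,0.02,0],[-0.004,-0.0027,0.138]]
    - [0,[0,0.02,0],[-0.004,-0.0027,0.138]]
    - [0,[0,0.02,0],[-0.004,-0.0027,0.138]]
    - [0,[0,0.02,0],[-0.004,-0.0027,0.138]]
    - [0,[0,0.02,0],[-0.004,-0.0027,0.138]]
    - [0,[0,0.02,0],[-0.004,-0.0027,0.138]]
    - [0,[0,0.02,0],[-0.004,-0.0027,0.138]]
    - [0,[0,0,0],[-0.004,-0.0027,0.138]]
    - [0,[0,0,0],[-0.004,-0.0027,0.138]]

```text
time: 4.77
tcp_pos: [0.524, -0.0203, 0.1434]
orientation: [-2.605, -1.746, 0.001]
contact_force: [0.2, -0.8, 1.0]
width: -0.003
grip_force: 0.0
```

Call:
jog_arm:
  steps:
    - [0,[0,0,0],[-0.004,-0.0027,0.138]]
    - [0,[0,0,0],[-0.004,-0.0027,0.138]]
    - [0,[0,0,0],[0,0,0]]
    - [0,[0,0,0],[0,0,0]]

```text
time: 5.1
tcp_pos: [0.524, -0.0205, 0.1434]
orientation: [2.413, 2.01, -0.002]
contact_force: [-0.2, -0.1, -0.4]
width: 0.002
grip_force: 0.0
```

```bash
python3 turn.py; python3 w.py 4
```

```text
5.1 [ 0.52400996 -0.02050814  0.14340418] [-0.21316877 -0.05961828 -0.4228492 ] [-0.038  0.139 -0.217  1.215 -0.002  1.715] turn units [ 0.00258039 -0.00012394  0.00941498]
5.1 [ 0.52400996 -0.02050814  0.14340418] [ 2.41290383e+00  2.00951129e+00 -2.16237303e-03] [-0.21316877 -0.05961828 -0.4228492 ] 0.001848643767365895
release_pad [324.1, 213.1] 0.96 [ 0.5289 -0.0219  0.078 ]
tail_stop [326.4, 22.1] 0.72 [0.5555 0.1136 0.045 ]
```

View pics/w4.png

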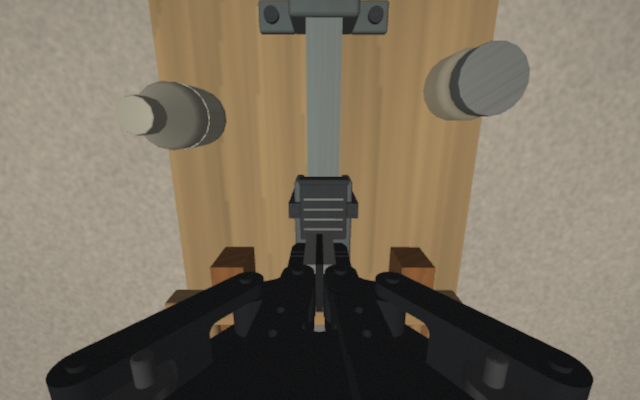

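The view is straight down the bar: paddle centre (324,210), tail edge (325,180), stop (325,22), and the fingers are lined up. I'll descend onto the paddle.

Call:
jog_arm:
  steps:
    - [0,[0.012,0.005,-0.1],[0,0,0.005]]
    - [0,[0.013,0.005,-0.1],[0,0,0.004]]
    - [0,[0,0,-0.1],[0,0,0]]
    - [0,[0,0,0],[0,0,0]]
    - [0,[0,0,-0.02],[0,0,0]]
    - [0,[0,0,-0.02],[0,0,0]]
    - [0,[0,0,0],[0,0,0]]

```text
time: 5.88
tcp_pos: [0.5293, -0.0186, 0.0757]
orientation: [2.403, 2.021, -0.002]
contact_force: [0.4, -0.3, 0.6]
width: -0.001
grip_force: 0.0
```

Call:
jog_arm:
  steps:
    - [0,[0,0,-0.01],[0,0,0]]
    - [0,[0,0,-0.01],[0,0,0]]
    - [0,[0,0,-0.01],[0,0,0]]
    - [0,[0,0,0],[0,0,0]]

```text
time: 6.22
tcp_pos: [0.5298, -0.0186, 0.0702]
orientation: [2.402, 2.02, 0.0]
contact_force: [-0.0, -0.1, 5.3]
width: -0.003
grip_force: 2.9
```

Call:
jog_arm:
  steps:
    - [0,[0,0,-0.01],[0,0,0]]
    - [0,[0,0,-0.005],[0,0,0]]
    - [0,[0,0,0],[0,0,0]]
    - [0,[0,0,0],[0,0,0]]

```text
time: 6.55
tcp_pos: [0.53, -0.0186, 0.0697]
orientation: [2.401, 2.02, 0.002]
contact_force: [-6.8, -0.1, 21.5]
width: -0.001
grip_force: 10.4
```

The paddle is on its hard stop. Now I push along the bar.

Call:
jog_arm:
  steps:
    - [0,[0.002,0.012,0],[0,0,0]]
    - [0,[0.003,0.018,0],[0,0,0]]
    - [0,[0.004,0.02,0],[0,0,0]]
    - [0,[0.004,0.02,0],[0,0,0]]
    - [0,[0.004,0.02,0],[0,0,0]]
    - [0,[0.004,0.02,0],[0,0,0]]

```text
time: 7.05
tcp_pos: [0.5341, 0.0033, 0.0697]
orientation: [2.401, 2.019, 0.001]
contact_force: [-7.0, -1.6, 20.3]
width: -0.002
grip_force: 10.5
```

Call:
jog_arm:
  steps:
    - [0,[0.002,0.025,0],[0,0,0]]
    - [0,[0.003,0.025,0],[0,0,0]]
    - [0,[0.004,0.025,0],[0,0,0]]
    - [0,[0.005,0.025,0],[0,0,0]]
    - [0,[0.005,0.025,0],[0,0,0]]
    - [0,[0.005,0.025,0],[0,0,0]]
    - [0,[0.005,0.025,0],[0,0,0]]
    - [0,[0.005,0.025,0],[0,0,0]]

```text
time: 7.72
tcp_pos: [0.5415, 0.0434, 0.0697]
orientation: [2.401, 2.019, 0.003]
contact_force: [-6.1, -1.5, 18.6]
width: 0.002
grip_force: 9.6
```

```bash
python3 w.py 5
```

```text
7.7167 [0.54147486 0.04343086 0.0697187 ] [2.40061028 2.01895853 0.00295577] [-6.06054723 -1.45880493 18.62917358] 0.0020385090356250714
tail_stop [318.3, 112.1] 0.78 [0.5548 0.1147 0.045 ]
```

View pics/w5.png

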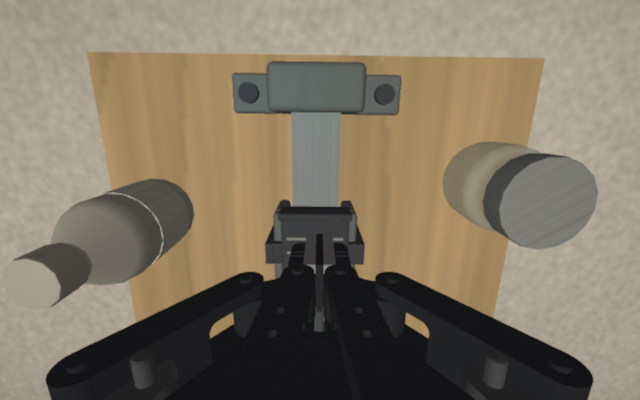

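The jaw and paddle follow the fingertips: tail at (316,210), stop face at (316,112). I'll continue.

Call:
jog_arm:
  steps:
    - [0,[0.004,0.025,0],[0,0,0]]
    - [0,[0.005,0.025,0],[0,0,0]]
    - [0,[0.005,0.025,0],[0,0,0]]
    - [0,[0.005,0.025,0],[0,0,0]]
    - [0,[0.005,0.025,0],[0,0,0]]
    - [0,[0.005,0.025,0],[0,0,0]]
    - [0,[0.005,0.025,0],[0,0,0]]
    - [0,[0.005,0.025,0],[0,0,0]]

```text
time: 8.58
tcp_pos: [0.549, 0.0836, 0.0697]
orientation: [2.401, 2.02, 0.003]
contact_force: [-6.6, -2.3, 19.4]
width: -0.006
grip_force: 9.7
```

Call:
jog_arm:
  steps:
    - [0,[0.002,0.01,0],[0,0,0]]
    - [0,[0.002,0.01,0],[0,0,0]]
    - [0,[0.002,0.01,0],[0,0,0]]
    - [0,[0.002,0.01,0],[0,0,0]]

```text
time: 8.92
tcp_pos: [0.5505, 0.0917, 0.0697]
orientation: [2.401, 2.02, 0.003]
contact_force: [-6.7, -0.9, 19.1]
width: -0.003
grip_force: 9.7
```

Call:
jog_arm:
  steps:
    - [0,[0.002,0.01,0],[0,0,0]]
    - [0,[0.002,0.01,0],[0,0,0]]
    - [0,[0.002,0.01,0],[0,0,0]]

```text
time: 9.17
tcp_pos: [0.5516, 0.0977, 0.0697]
orientation: [2.401, 2.02, 0.003]
contact_force: [-5.9, -0.2, 20.6]
width: -0.001
grip_force: 9.7
```

Call:
jog_arm:
  steps:
    - [0,[0.002,0.01,0],[0,0,0]]
    - [0,[0.001,0.01,0],[0,0,0]]

```text
time: 9.33
tcp_pos: [0.5519, 0.0989, 0.0696]
orientation: [2.399, 2.015, -0.004]
contact_force: [-5.5, -12.3, 20.4]
width: 0.003
grip_force: 10.1
```

Call:
jog_arm:
  steps:
    - [0,[0.001,0.01,0],[0,0,0]]
    - [0,[0.001,0.005,0],[0,0,0]]
    - [0,[0,0,0],[0,0,0]]

```text
time: 9.58
tcp_pos: [0.5529, 0.1018, 0.0696]
orientation: [2.399, 2.015, -0.002]
contact_force: [-4.7, -11.6, 19.7]
width: 0.0
grip_force: 9.6
```

```bash
python3 w.py 6
```

```text
9.5833 [0.55290049 0.10184108 0.06963976] [ 2.39893109  2.01475752 -0.0024444 ] [ -4.65080293 -11.60347942  19.73637892] 2.5974032760127434e-05
tail_stop [313.0, 213.3] 0.56 [0.5528 0.1145 0.045 ]
```

View pics/w6.png

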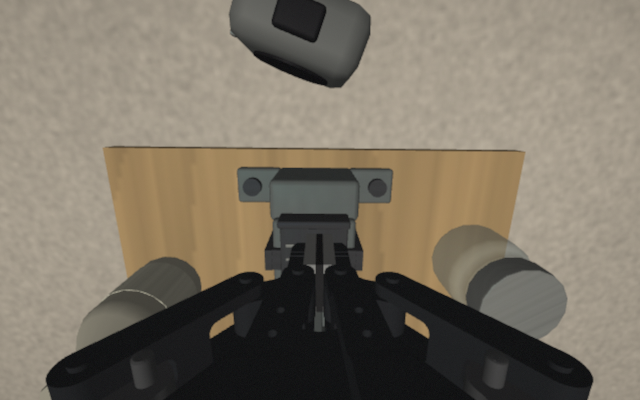

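The paddle's tail edge at (314,215) now meets the stop, and the fingertip has started to slip on the paddle. I'll push a little further to seat it firmly.

Call:
jog_arm:
  steps:
    - [0,[0.002,0.01,0],[0,0,0]]
    - [0,[0.002,0.01,0],[0,0,0]]
    - [0,[0,0,0],[0,0,0]]

```text
time: 10.03
tcp_pos: [0.5541, 0.1059, 0.0696]
orientation: [2.399, 2.014, -0.002]
contact_force: [-2.9, -10.1, 17.7]
width: 0.002
grip_force: 9.2
```

Call:
jog_arm:
  steps:
    - [0,[0.001,0.008,0],[0,0,0]]
    - [0,[0.001,0.008,0],[0,0,0]]
    - [0,[0,0,0],[0,0,0]]

```text
time: 10.28
tcp_pos: [0.5542, 0.107, 0.0695]
orientation: [2.397, 2.011, -0.007]
contact_force: [-2.7, -18.4, 19.1]
width: 0.001
grip_force: 14.9
```

The fingertip is bearing on the tail at 18 N with no more movement, so the jaw is home. I'll lift straight up and clear.

Call:
jog_arm:
  steps:
    - [0,[0,0,0.02],[0,0,0]]
    - [0,[0,0,0.02],[0,0,0]]
    - [0,[0,0,0.03],[0,0,0]]
    - [0,[0,0,0.05],[0,0,0]]
    - [0,[0,0,0.1],[0,0,0]]
    - [0,[0,0,0.1],[0,0,0]]
    - [0,[-0.05,-0.1,0.1],[0,0,0]]
    - [0,[-0.05,-0.15,0.1],[0,0,0]]
    - [0,[-0.05,-0.15,0],[0,0,0]]
    - [0,[0,0,0],[0,0,0]]
    - [0,[0,0,0],[0,0,0]]

```text
time: 11.2
tcp_pos: [0.5228, 0.0305, 0.1711]
orientation: [2.405, 2.018, -0.0]
contact_force: [0.1, 0.2, -0.5]
width: -0.001
grip_force: 0.0
```

```bash
python3 w.py 7
```

```text
11.2 [0.52281169 0.03050281 0.17111631] [ 2.40478773e+00  2.01786462e+00 -2.03366122e-04] [ 0.14108484  0.15175652 -0.5285302 ] -0.001475255386200869
release_pad [337.9, 119.2] 0.65 [0.5506 0.0957 0.078 ]
jaw_face [335.7, 199.4] 0.96 [0.5386 0.0315 0.078 ]
```

View pics/w7.png

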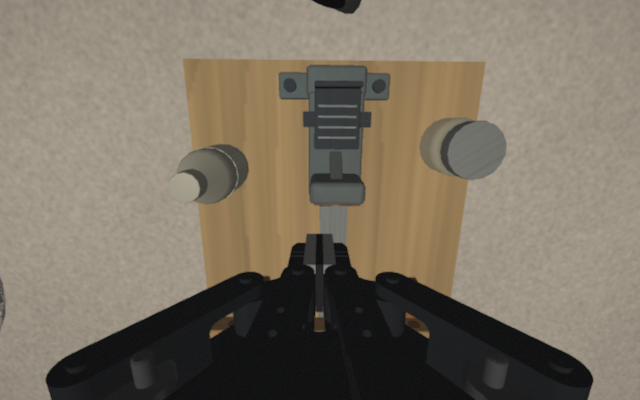

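The jaw at (337,140) sits flush against the stop at (337,78), the paddle is released, and the bottle and jar still stand. The jaw face has moved about 0.12 m.

```bash
python3 -c "
from cell import manip
print(manip.job_done())"
```

```text
the job is handed in; nothing more can be done
None
```

The jaw is fully home against the tail stop with the release let go, nothing was picked up, and the job was handed in at about 11 s; the last picture showed the bottle and jar standing, but I didn't re-check the frame or the whole tape measure.

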